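# Tidy the testers into their rows by length

## Task

Customers have muddled the fragrance testers: three lie about on the counter and one short one was put back in the highest row of the sloped stand, among the long ones. Sort all four into the stand by length, short ones in the lowest row, medium in the middle, long in the highest, each lying flat on the slope side by side with the others, its foot at the row's ledge and its cap straight up the slope. They are glass, so set them down gently, and leave the testers that are already right in their rows and the other things on the counter where they are.

Things in the scene. Friction and masses are not known exactly. Their poses are not given: they have to be found in the camera images.
- stand: clear sloped tester stand on a white base, 259 mm deep, 290 mm wide, 206 mm high at the far edge, 25 mm at the near; fixed. Origin on the counter under its middle, z up, x towards its high side. Its face rises 35 degrees, away from the robot; three clear ledges run across it, 4 mm thick, standing 14 mm up from the slope, between clear side cheeks 14 mm up from the slope
- row_short (a point): lowest row of the stand, for short testers (66 mm). Point: middle of the row's foot line, on the sloping surface against the upper face of its ledge, where the testers' feet rest. x up the slope, y along the row, z squarely out of the slope. 280 mm wide inside (y -140 to 140 mm), 76 mm deep up to the next ledge
- row_medium (a point): middle row of the stand, for medium testers (90 mm). Point: middle of the row's foot line, on the sloping surface against the upper face of its ledge, where the testers' feet rest. x up the slope, y along the row, z squarely out of the slope. 280 mm wide inside (y -140 to 140 mm), 100 mm deep up to the next ledge
- row_long (a point): highest row of the stand, for long testers (118 mm). Point: middle of the row's foot line, on the sloping surface against the upper face of its ledge, where the testers' feet rest. x up the slope, y along the row, z squarely out of the slope. 280 mm wide inside (y -140 to 140 mm), 128 mm deep up to the stand's open top edge
- stray_mid (a point): short tester put back by a customer in the highest row, at any place in it: 66 mm long (glass 43 mm, cap 23 mm), about 45 g; square champagne glass 26 x 26 mm, round silver cap 20 mm across on one end. Point: its centre, half-way along and up (13 mm above what it lies on); x along it towards the cap, z away from what it lies on
- loose_short_mid (a point): short tester lying flat on the counter beside the stand, cap pointing any way: 66 mm long (glass 43 mm, cap 23 mm), about 45 g; square champagne glass 26 x 26 mm, round silver cap 20 mm across on one end. Point: its centre, half-way along and up (13 mm above what it lies on); x along it towards the cap, z away from what it lies on
- loose_medium_mid (a point): medium tester lying flat on the counter beside the stand, cap pointing any way: 90 mm long (glass 58 mm, cap 32 mm), about 60 g; square champagne glass 26 x 26 mm, round silver cap 20 mm across on one end. Point: its centre, half-way along and up (13 mm above what it lies on); x along it towards the cap, z away from what it lies on
- loose_long_mid (a point): long tester lying flat on the counter beside the stand, cap pointing any way: 118 mm long (glass 77 mm, cap 41 mm), about 80 g; square champagne glass 26 x 26 mm, round silver cap 20 mm across on one end. Point: its centre, half-way along and up (13 mm above what it lies on); x along it towards the cap, z away from what it lies on
- stock_short_mid (a point): short tester already in its right row, foot on the ledge, cap up the slope; to be left in that row: 66 mm long (glass 43 mm, cap 23 mm); square champagne glass 26 x 26 mm, round silver cap 20 mm across on one end. Point: its centre, half-way along and up (13 mm above what it lies on); x along it towards the cap, z away from what it lies on
- stock_medium_a_mid (a point): medium tester already in its right row, foot on the ledge, cap up the slope; to be left in that row: 90 mm long (glass 58 mm, cap 32 mm); square champagne glass 26 x 26 mm, round silver cap 20 mm across on one end. Point: its centre, half-way along and up (13 mm above what it lies on); x along it towards the cap, z away from what it lies on
- stock_medium_b_mid (a point): medium tester already in its right row, foot on the ledge, cap up the slope; to be left in that row: 90 mm long (glass 58 mm, cap 32 mm); square champagne glass 26 x 26 mm, round silver cap 20 mm across on one end. Point: its centre, half-way along and up (13 mm above what it lies on); x along it towards the cap, z away from what it lies on
- stock_long_a_mid (a point): long tester already in its right row, foot on the ledge, cap up the slope; to be left in that row: 118 mm long (glass 77 mm, cap 41 mm); square champagne glass 26 x 26 mm, round silver cap 20 mm across on one end. Point: its centre, half-way along and up (13 mm above what it lies on); x along it towards the cap, z away from what it lies on
- stock_long_b_mid (a point): long tester already in its right row, foot on the ledge, cap up the slope; to be left in that row: 118 mm long (glass 77 mm, cap 41 mm); square champagne glass 26 x 26 mm, round silver cap 20 mm across on one end. Point: its centre, half-way along and up (13 mm above what it lies on); x along it towards the cap, z away from what it lies on
- pump: tall white lotion bottle with a black pump head, 54 mm across, 165 mm high; bystander on the counter. Origin at the centre of its underside, z up
- cream_jar: low white cream jar with a gold lid, 52 mm across, 42 mm high; bystander on the counter. Origin at the centre of its underside, z up
- compact: flat round black powder compact, 60 mm across, 17 mm high; bystander on the counter. Origin at the centre of its underside, z up
- flacon: squat beige perfume flacon with a black cube stopper, 30 x 50 mm, 96 mm high; bystander on the counter. Origin at the centre of its underside, z up
- lipstick: black lipstick standing on end, 20 mm across, 70 mm high, easily knocked over; bystander on the counter. Origin at the centre of its underside, z up
Things that resemble listed ones, but are neither listed nor needed, are in the scene too. What is shaped like the part that bears stock_medium_b_mid but blue or red is not meant.

How it is judged (in metres and radians):
At the end, for the whole second after the job is handed in: All nine testers lie at rest in the row of their length (short lowest, long highest): foot within 13 mm of the ledge, flat on the slope (centre 13 mm off it, +-6 mm), cap uppermost, pointing up the slope within 0.2 rad (11 degrees), between the cheeks (x of stray_mid in the frame of row_short between 0.027 and 0.046 m and y of stray_mid in the frame of row_short between -0.14 and 0.14 m and z of stray_mid in the frame of row_short between 0.007 and 0.019 m and angle between the x axis of each of stray_mid, loose_short_mid, stock_short_mid and the x axis of row_short, either way round below 0.2 rad and angle between each of stray_mid, loose_short_mid, loose_medium_mid, loose_long_mid, stock_short_mid, stock_medium_a_mid, stock_medium_b_mid, stock_long_a_mid, stock_long_b_mid's own x axis and vertical below 1.4 rad and linear speed of each of stray, loose_short, loose_medium, loose_long, stock_short, stock_medium_a, stock_medium_b, stock_long_a, stock_long_b below 0.02 m/s and x of loose_short_mid in the frame of row_short between 0.027 and 0.046 m and y of loose_short_mid in the frame of row_short between -0.14 and 0.14 m and z of loose_short_mid in the frame of row_short between 0.007 and 0.019 m and x of loose_medium_mid in the frame of row_medium between 0.039 and 0.058 m and y of loose_medium_mid in the frame of row_medium between -0.14 and 0.14 m and z of loose_medium_mid in the frame of row_medium between 0.007 and 0.019 m and angle between the x axis of each of loose_medium_mid, stock_medium_a_mid, stock_medium_b_mid and the x axis of row_medium, either way round below 0.2 rad and x of loose_long_mid in the frame of row_long between 0.053 and 0.072 m and y of loose_long_mid in the frame of row_long between -0.14 and 0.14 m and z of loose_long_mid in the frame of row_long between 0.007 and 0.019 m and angle between the x axis of each of loose_long_mid, stock_long_a_mid, stock_long_b_mid and the x axis of row_long, either way round below 0.2 rad and x of stock_short_mid in the frame of row_short between 0.027 and 0.046 m and y of stock_short_mid in the frame of row_short between -0.14 and 0.14 m and z of stock_short_mid in the frame of row_short between 0.007 and 0.019 m and x of stock_medium_a_mid in the frame of row_medium between 0.039 and 0.058 m and y of stock_medium_a_mid in the frame of row_medium between -0.14 and 0.14 m and z of stock_medium_a_mid in the frame of row_medium between 0.007 and 0.019 m and x of stock_medium_b_mid in the frame of row_medium between 0.039 and 0.058 m and y of stock_medium_b_mid in the frame of row_medium between -0.14 and 0.14 m and z of stock_medium_b_mid in the frame of row_medium between 0.007 and 0.019 m and x of stock_long_a_mid in the frame of row_long between 0.053 and 0.072 m and y of stock_long_a_mid in the frame of row_long between -0.14 and 0.14 m and z of stock_long_a_mid in the frame of row_long between 0.007 and 0.019 m and x of stock_long_b_mid in the frame of row_long between 0.053 and 0.072 m and y of stock_long_b_mid in the frame of row_long between -0.14 and 0.14 m and z of stock_long_b_mid in the frame of row_long between 0.007 and 0.019 m); the robot touches nothing.
It fails at once if a bystander on the counter (pump bottle, cream jar, compact, flacon, lipstick) is shifted by more than 25 mm or knocked over (distance of any of pump, cream_jar, compact, flacon, lipstick from where it was at the start of the episode above 0.025 m or angle between any of pump, cream_jar, compact, flacon, lipstick's own z axis and vertical above 0.5 rad).
It fails at once if a tester is dropped or thrown onto the stand (let go, it goes faster than 0.8 m/s within 60 mm of the sloping face) ((linear speed of stray above 0.8 m/s and contact force between stray and the fingers below 0.5 N and z of stray_mid in the frame of row_short between 0 and 0.06 m and x of stray_mid in the frame of row_short between 0 and 0.31 m and y of stray_mid in the frame of row_short between -0.14 and 0.14 m) or (linear speed of loose_short above 0.8 m/s and contact force between loose_short and the fingers below 0.5 N and z of loose_short_mid in the frame of row_short between 0 and 0.06 m and x of loose_short_mid in the frame of row_short between 0 and 0.31 m and y of loose_short_mid in the frame of row_short between -0.14 and 0.14 m) or (linear speed of loose_medium above 0.8 m/s and contact force between loose_medium and the fingers below 0.5 N and z of loose_medium_mid in the frame of row_short between 0 and 0.06 m and x of loose_medium_mid in the frame of row_short between 0 and 0.31 m and y of loose_medium_mid in the frame of row_short between -0.14 and 0.14 m) or (linear speed of loose_long above 0.8 m/s and contact force between loose_long and the fingers below 0.5 N and z of loose_long_mid in the frame of row_short between 0 and 0.06 m and x of loose_long_mid in the frame of row_short between 0 and 0.31 m and y of loose_long_mid in the frame of row_short between -0.14 and 0.14 m)).
It also fails if it takes over 72 s, if anything falls off the work surface, if the arm or the gripper's body presses on something with over 40 N, if the wrist force passes 120 N, or if a joint passes its speed limit or range.

## Robot

A 6-joint arm with a two-finger parallel gripper is mounted at the origin on the work surface. World frame = base frame: x ahead of the robot, y to its left, z up, the work surface at z = 0. Lengths are in m, angles in degrees, forces in N, time in s.
With the tool pointing down it reaches from about 0.275 to 0.85 m from the base axis. Payload 19 kg.
Tool frame: the origin (TCP) lies at the very end of the fingers, on their centre line; the grasp point (between the pads) lies 19 mm behind it; z points along the fingers, y is the direction in which the jaws open and shut (so a half turn about z gives the same grasp; the last joint's range is limited). The gripper opens to 85 mm and grips with 20 to 120 N. Pads are 22 mm wide; open, the fingers measure 114 mm over their backs; the gripper's body (76 mm by 85 mm) begins 54 mm behind the grasp point. The pads swing forward as they close: fully open they stand 13 mm farther back than shut.
Start: joints at [-72.078, 8.623, 82.357, -0, 89.026, -7.678], TCP at [0.248, -0.519, 0.231] pointing down, gripper open.
Joint ranges: [-160.23, 160.23], [-39.13, 120.54], [6.94, 153.29], [-79.49, 259.48], [9.18, 160.14], [-161.06, 161.06]. Speed limits (degrees/s): [108.29, 108.29, 127.2, 172.46, 172.46, 172.46].

## Interface

Orientations are given as [roll, pitch, yaw] about the fixed x, y, z axes, in that order (R = Rz(yaw) Ry(pitch) Rx(roll)).
In Python, from workcell import arm, jaws, ik, monitor, vision, order gives the robot as it stands. Calls block until the motion is done:
- arm.move_pose(position, orientation): joint-space move of the TCP to a pose.
- arm.servo_line(position, max_speed=0.15, rot=None, guard=None): straight line of the TCP; rot=None keeps the orientation; max_speed is the mean speed in m/s. With guard (N) it stops when the force on the tool has changed by that much, and returns True; else False.
- arm.set_joints(angles): joint-space move.
- jaws.release() and jaws.close(): open the fingers fully, or close them until they stop; the grip force is fixed at half the most.
- arm.hold(seconds).
- ik(position, orientation): joint angles nearest the present ones, or None.
- monitor.read_state(): the state.
- vision.snapshot(name): name is "side" or "top"; returns a dict with "frame" (384x512x3 uint8, red, green, blue), "camera_matrix" (3x3 intrinsics, pixels), "xyz" and "rotation" of the camera in the world. Camera axes: x right, y down, z forward; pixel columns grow to the right and rows downward; lengths in m; the calibration is good to about 2 mm. A picture is of the moment at which its call begins. There is no depth.
A pose or a line that the arm cannot do raises arm.Unreachable and nothing moves.
- order.hand_in(): hands the job in, once; it reports no verdict.
The state is a dict: "time_s": time; "joints": joint angles; "qd": joint speeds; "joint_efforts": joint torques, N m; "tool_pos": TCP position; "eef_rot": TCP orientation; "wrist_force": force on the tool from outside, world axes, zero at the start; "moment": the same for the moment, N m; "width": opening from 0.0 (shut) to 1.0 (fully open).
Only numpy, scipy, OpenCV 4.12 (cv2) and the standard library are available. Lean on these libraries where they do the work, as an engineer would, in place of code of your own. Each camera call takes 0.05 s, during which the arm holds its last target.

## Working session

There is one attempt and no reset: what is moved stays moved. The work goes in short steps, each a Python script; the robot and the scene stay as the last script left them, time stands still between calls to the robot, and variables do not carry over. Pictures are saved under pics/ and viewed, and the job is handed in when it is done.

```bash
ls; mkdir -p pics; python3 - <<'E'
from workcell import arm,jaws,ik,monitor,vision,order
import cv2,json,numpy as np
for n in("side","top"):
    s=vision.snapshot(n); cv2.imwrite(f"pics/{n}0.png",cv2.resize(s["frame"][:,:,::-1],(800,600),interpolation=cv2.INTER_CUBIC))
    np.savez(f"{n}0.npz",**s); print(n,s["camera_matrix"],s["xyz"],s["rotation"])
print(monitor.read_state())
E
```

```text
pics
side [[438.28469411   0.         259.24546012]
 [  0.         438.28469411 187.96997912]
 [  0.           0.           1.        ]] [0.19305331 0.88274076 1.0239435 ] [-134.04886378    0.27987303 -160.97219029]
top [[454.10260063   0.         257.2864048 ]
 [  0.         454.10260063 194.30132958]
 [  0.           0.           1.        ]] [ 0.40154254 -0.00818102  1.46377073] [-1.77035638e+02 -3.38340164e-02 -9.12274120e+01]
{'time_s': 0.1, 'joints': array([-7.20810847e+01,  8.64846389e+00,  8.23873396e+01, -1.95886887e-03,
        8.90262367e+01, -7.67611345e+00]), 'qd': array([ 0.03591804, -0.1161752 , -0.04478882, -0.03062925, -0.04669741,
        0.05122401]), 'joint_efforts': array([ 4.49553030e-03, -7.14387417e+01, -5.71790135e+01, -1.70088160e-04,
        7.17707226e-03,  2.40514254e-06]), 'tool_pos': array([ 0.24832422, -0.51837799,  0.23074941]), 'eef_rot': array([-1.79938254e+02, -6.34589942e-03,  2.55950597e+01]), 'wrist_force': array([0.1800876 , 0.51644214, 0.00076921]), 'moment': array([-0.08549612, -0.00103249,  0.06333986]), 'width': 1.0010235511294496}
```

View pics/top0.png

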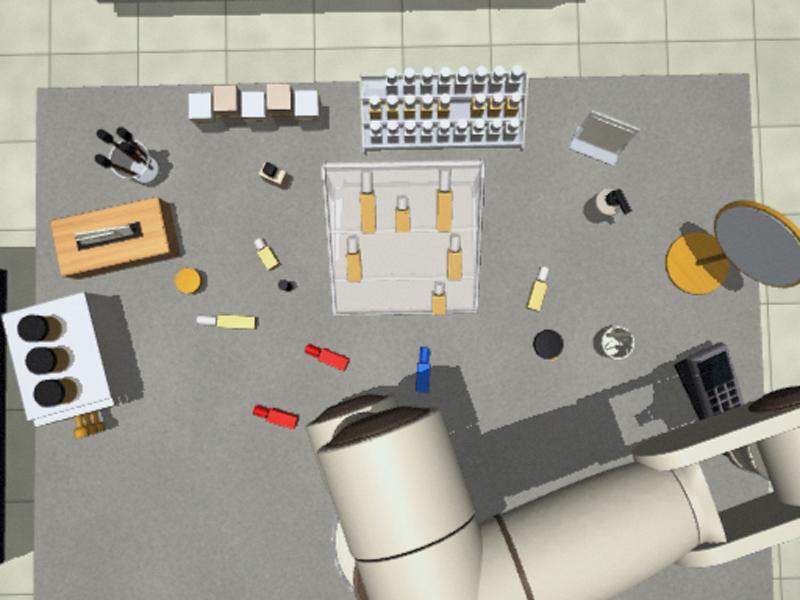

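View pics/side0.png

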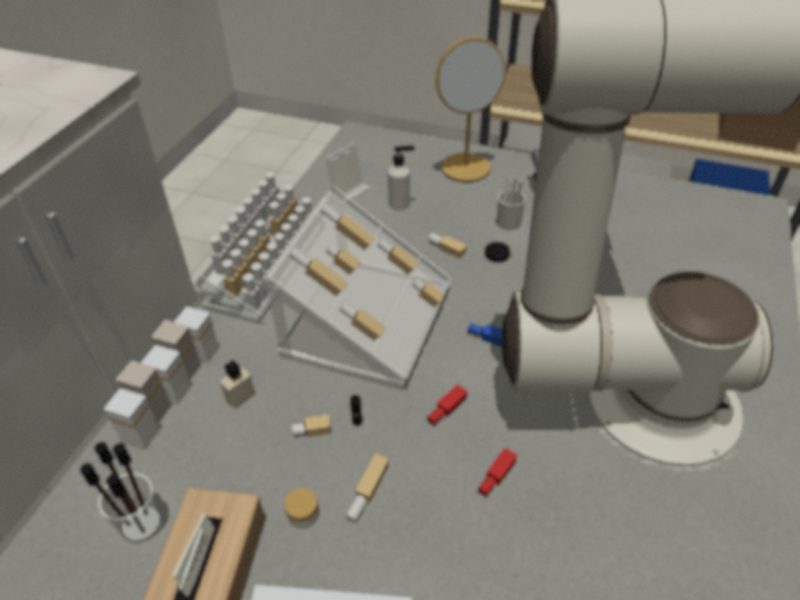

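The top view shows the loose testers at (266,254) short, (228,321) long and (539,288) medium. The stray is at (402,214), in the long row between (368,202) and (445,202). The stock mediums are at (354,258) and (455,257), and the stock short is at (439,298). The red and blue pieces are decoys. Next I'll confirm these in a crop and measure them.

```bash
cat > meas.py <<'E'
import numpy as np,cv2
from scipy.spatial.transform import Rotation as Ro
def ray(s,uv):
    K=np.array(s["camera_matrix"]);R=Ro.from_euler('xyz',np.array(s["rotation"]),degrees=True).as_matrix()
    d=np.c_[np.atleast_2d(uv),np.ones(len(np.atleast_2d(uv)))]@np.linalg.inv(K).T@R.T
    return np.array(s["xyz"]),d
def onz(s,uv,z):
    o,d=ray(s,uv); return o+d*((z-o[2])/d[:,2])[:,None]
def proj(s,P):
    K=np.array(s["camera_matrix"]);R=Ro.from_euler('xyz',np.array(s["rotation"]),degrees=True).as_matrix()
    c=(np.atleast_2d(P)-np.array(s["xyz"]))@R; p=c@K.T; return p[:,:2]/p[:,2:]
def mask(s):
    h=cv2.cvtColor(s["frame"],cv2.COLOR_RGB2HSV)
    return cv2.inRange(h,(12,70,120),(32,255,255))
def blobs(s,lo=60,hi=900):
    n,l,st,c=cv2.connectedComponentsWithStats(mask(s))
    out=[]
    for i in range(1,n):
        if lo<st[i,4]<hi:
            m=(l==i).astype(np.uint8)
            ct=max(cv2.findContours(m,cv2.RETR_EXTERNAL,cv2.CHAIN_APPROX_NONE)[0],key=len)
            out.append((c[i],st[i,4],cv2.minAreaRect(ct)))
    return out
E
python3 - <<'E'
from meas import *
for n in("top","side"):
    s=np.load(n+"0.npz")
    print(n)
    for c,a,r in blobs(s,30): print(c.round(1),(c*1.5625).round(),a,np.round(r[1],1),round(r[2],1))
s=np.load("top0.npz")
f=s["frame"][:,:,::-1]
cv2.imwrite("pics/cropstand.png",cv2.resize(f[95:210,195:320],None,fx=5,fy=5,interpolation=cv2.INTER_CUBIC))
a=cv2.resize(f[145:215,110:190],None,fx=5,fy=5,interpolation=cv2.INTER_CUBIC);b=cv2.resize(f[160:230,320:395],None,fx=5,fy=5,interpolation=cv2.INTER_CUBIC)
cv2.imwrite("pics/croploose.png",np.hstack([a,b]))
E
```

```text
top
[284.  134.7] [444. 210.] 231 [26.  8.] 90.0
[235.1 135.5] [367. 212.] 228 [26.  8.] 90.0
[495.2 137.4] [774. 215.] 152 [43.9  8. ] 30.1
[257.  140.9] [402. 220.] 135 [15.  8.] 90.0
[170.9 164.7] [267. 257.] 111 [13.3  8.3] 56.3
[290.3 168.9] [454. 264.] 173 [19.  9.] 90.0
[226.  170.5] [353. 266.] 154 [ 8. 19.] 0.0
[119.6 179.2] [187. 280.] 217 [16. 15.] 90.0
[343.3 188.8] [536. 295.] 166 [ 8.8 18.7] 15.9
[280.5 194.5] [438. 304.] 109 [ 7. 15.] 0.0
[150.4 205.5] [235. 321.] 205 [24.2  8.4] 3.2
[ 50.4 274. ] [ 79. 428.] 89 [14.  8.] 90.0
side
[335.5   2. ] [524.   3.] 128 [ 5. 28.] 90.0
[292.8  29.4] [457.  46.] 80 [ 7.9 34.5] 59.6
[330.7  61.2] [517.  96.] 728 [32.8 33.8] 8.7
[299.4 108.7] [468. 170.] 303 [11.8 30.4] 80.5
[227.5 146.7] [356. 229.] 146 [23.8  6.1] 37.9
[163.8 157.9] [256. 247.] 44 [ 3.1 21.9] 42.5
[289.5 156. ] [452. 244.] 87 [15.7  5.8] 26.6
[258.3 164.5] [404. 257.] 106 [17.2  6.1] 38.7
[222.3 165.6] [347. 259.] 86 [13.1  6.5] 39.8
[151.3 173.8] [236. 272.] 39 [ 4.1 17.7] 47.5
[209.1 175.6] [327. 274.] 180 [26.   6.8] 36.9
[277.1 187.5] [433. 293.] 83 [14.1  5.9] 38.7
[235.8 206.3] [369. 322.] 136 [19.2  7. ] 36.9
[202.7 270.4] [317. 422.] 133 [ 8.7 15.5] 80.5
[237.7 303.9] [371. 475.] 282 [10.3 28.2] 26.6
[192.  321.5] [300. 502.] 330 [19. 20.] 90.0
```

View pics/cropstand.png

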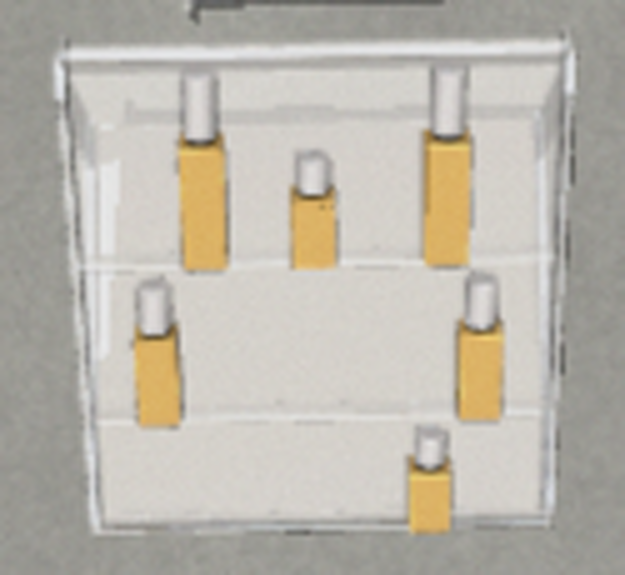

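View pics/croploose.png

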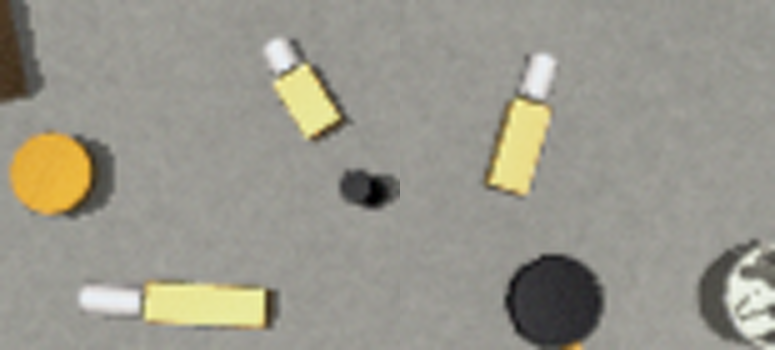

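The crops confirm the identities. Each loose tester's glass-to-total length matches its class: short 43 mm at crop-left (307,100), long 77 mm at crop-left (207,305), medium 58 mm at crop-right (520,145). The stray is the only short glass in the top row, at crop (313,228). Next I'll measure the stand and tester poses.

```bash
cat > geo.py <<'E'
from meas import *
from scipy.optimize import least_squares
a=np.radians(35)
S={'short':.004,'medium':.084,'long':.188}; G={'short':.043,'medium':.058,'long':.077}; L={'short':.066,'medium':.090,'long':.118}
def stand(X,Y,yaw):
    c,sn=np.cos(yaw),np.sin(yaw); Rz=np.array([[c,-sn,0],[sn,c,0],[0,0,1]])
    ux=Rz@[np.cos(a),0,np.sin(a)]; uy=Rz@[0,1,0]; uz=Rz@[-np.sin(a),0,np.cos(a)]
    o=np.array([X,Y,0])+Rz@[-.1295,0,.025]
    return o,ux,uy,uz
def pt(T,s,y,h): o,ux,uy,uz=T; return o+s*ux+y*uy+h*uz
E
python3 - <<'E'
from geo import *
top=np.load("top0.npz");side=np.load("side0.npz")
B=[('long',(284,134.7),'long',(227.5,146.7)),('long',(235.1,135.5),'long',(209.1,175.6)),('long',(257,140.9),'short',(222.3,165.6)),('medium',(290.3,168.9),'medium',(258.3,164.5)),('medium',(226,170.5),'medium',(235.8,206.3)),('short',(280.5,194.5),'short',(277.1,187.5))]
def P(p):
    T=stand(*p[:3]); return np.array([pt(T,S[r]+G[g]/2,y,.026) for (r,_,g,_),y in zip(B,p[3:])])
uv=np.array([b[1] for b in B])
r=least_squares(lambda p:(proj(top,P(p))-uv).ravel(),np.r_[.6,0,0,np.zeros(6)])
print(r.x[:3],np.degrees(r.x[2]),'y',r.x[3:].round(4)); print(r.fun.reshape(-1,2).round(2))
# side check: triangulate
def tri(u1,u2):
    o1,d1=ray(top,u1);o2,d2=ray(side,u2);d1=d1[0];d2=d2[0]
    A=np.c_[d1,-d2];t=np.linalg.lstsq(A,o2-o1,rcond=None)[0];p,q=o1+t[0]*d1,o2+t[1]*d2;return (p+q)/2,np.linalg.norm(p-q)
T=stand(*r.x[:3])
for b,q in zip(B,P(r.x)):
    p,e=tri(b[1],b[3]); print(b[0],p.round(4),e.round(4),q.round(4), 'height off slope',((p-T[0])@T[3]).round(4))
np.save("stand.npy",r.x)
h=cv2.cvtColor(top["frame"],cv2.COLOR_RGB2HSV)
n,l,st,c=cv2.connectedComponentsWithStats(mask(top))
for k,uvc,cap in(('short',(170.9,164.7),(167,155)),('long',(150.4,205.5),(132,205.5)),('medium',(343.3,188.8),(348,175))):
    i=l[int(round(uvc[1])),int(round(uvc[0]))]
    yy,xx=np.nonzero(l==i); W=onz(top,np.c_[xx,yy].astype(float),.025)[:,:2]
    m=W.mean(0); w,V=np.linalg.eigh(np.cov(W.T)); d=V[:,1]; dd=onz(top,[cap],.02)[0,:2]-m; d*=np.sign(d@dd)
    print(k,'glass centre',m.round(4),'yaw',np.degrees(np.arctan2(d[1],d[0])).round(1),'size',np.sqrt(12*w[::-1]).round(4),'r',np.linalg.norm(m).round(3))
for u in((202.7,270.4),(237.7,303.9),(289.5,156)): print('side@.02',onz(side,[u],.018).round(4))
E
```

```text
[ 0.59659096  0.33968445 -0.0008822 ] -0.0505464740930724 y [-0.43   -0.2902 -0.3525 -0.4506 -0.2582 -0.4221]
[[-0.   -0.07]
 [ 0.    0.12]
 [-0.01 -0.31]
 [ 0.01  0.39]
 [ 0.    0.1 ]
 [-0.   -0.22]]
long [ 0.6376 -0.0907  0.172 ] 0.0006 [ 0.6373 -0.0904  0.1762] height off slope 0.0224
long [0.6382 0.0495 0.172 ] 0.0008 [0.6375 0.0494 0.1762] height off slope 0.0221
long [ 0.6231 -0.0129  0.1627] 0.0002 [ 0.6235 -0.0129  0.1665] height off slope 0.0231
medium [ 0.5449 -0.1113  0.108 ] 0.002 [ 0.5443 -0.1108  0.1111] height off slope 0.0232
medium [0.5454 0.0818 0.1072] 0.0003 [0.5445 0.0815 0.1111] height off slope 0.0223
short [ 0.4717 -0.0828  0.055 ] 0.0013 [ 0.4727 -0.0823  0.0609] height off slope 0.0217
short glass centre [0.5761 0.2623] yaw 30.7 size [0.0424 0.0266] r 0.633
long glass centre [0.4478 0.3287] yaw 85.1 size [0.0776 0.0271] r 0.556
medium glass centre [ 0.4878 -0.2842] yaw -18.0 size [0.0596 0.0281] r 0.565
side@.02 [[0.5779 0.2615 0.018 ]]
side@.02 [[0.4487 0.3279 0.018 ]]
side@.02 [[ 0.488  -0.2886  0.018 ]]
```

```bash
python3 - <<'E'
from geo import *
top=np.load("top0.npz");p=np.load("stand.npy")
for nm,c,z in(('farL',(60,58),.206+.0115),('farR',(571,45),.206+.0115),('nearL',(96,528),.0365),('nearR',(549,520),.0365)):
    uv=np.array([195+(c[0]-2)/5,95+(c[1]-2)/5]); print(nm,onz(top,[uv],z)[0].round(4))
E
```

```text
farL [0.7139 0.1251 0.2175]
farR [ 0.7152 -0.1587  0.2175]
nearL [0.4598 0.1265 0.0365]
nearR [ 0.4587 -0.1585  0.0365]
```

Stand fit: X=0.597, Y=-0.0165, yaw about 0. Cheek corners, row feet and triangulated tester heights agree within about 3 mm. I'll start with the loose medium, which has the most slack.

```bash
cat > rob.py <<'E'
from geo import *
from workcell import arm,jaws,ik,monitor,vision,order
T=stand(.5966,-.0165,0.)
o,ux,uy,uz=T
def eul(x,z):
    x=np.array(x,float);z=np.array(z,float);y=np.cross(z,x)
    return Ro.from_matrix(np.c_[x,y,z]).as_euler('xyz',degrees=True)
def slope_pose(row,off,wy,h):  # off = distance of gripped point above foot line; wy world y
    return pt((o,ux,np.array([0,1,0]),uz),S[row]+off,wy-o[1],h)
def st(tag=''):
    s=monitor.read_state(); print(tag,'t',round(s['time_s'],2),'p',s['tool_pos'].round(4),'F',s['wrist_force'].round(1),'w',round(s['width'],3)); return s
def snap(n,name,crop=None,f=1.5625):
    s=vision.snapshot(n);np.savez("last_%s.npz"%n,**s)
    im=s["frame"][:,:,::-1]
    if crop: x0,x1,y0,y1=crop; im=im[y0:y1,x0:x1]
    cv2.imwrite(f"pics/{name}.png",cv2.resize(im,None,fx=f,fy=f,interpolation=cv2.INTER_CUBIC))
def choose(pg,dg,pp):
    """pick sign so both grasp and place are reachable, least joint-6 trouble"""
    best=None
    for sg in(1,-1):
        eg=eul(sg*np.array(dg),[0,0,-1]);ep=eul(sg*ux,-uz)
        a,b=ik(pg,eg),ik(pp,ep)
        if a is None or b is None: continue
        j=np.array(monitor.read_state()['joints']);c=np.abs(np.array(a)-j).max()+np.abs(np.array(b)-np.array(a)).max()
        print(sg,np.round(a),np.round(b))
        if best is None or c<best[0]: best=(c,sg,eg,ep)
    return best[1:]
E
python3 - <<'E'
from rob import *
h=.009
g=np.array([.4878,-.2850,h]);y=np.radians(-18.0);d=[np.cos(y),np.sin(y),0]
pp=slope_pose('medium',.006+.029,-.015,h); print(pp)
sg,eg,ep=choose(g,d,pp)
arm.move_pose(g+[0,0,.12],eg);st('above')
arm.servo_line(g,max_speed=.12);st('down')
jaws.close();st('closed')
arm.servo_line(g+[0,0,.02],max_speed=.1);st('lift')
snap('side','m_side');snap('top','m_top')
E
```

```text
[ 0.55941691 -0.015       0.10062796]
1 [-38.  17.  99.  -0.  64.  70.] [-14.  -7. 121.  15.  32.  66.]
-1 [ -38.   17.   99.    0.   64. -110.] [ -14.   -7.  121.   15.   32. -114.]
above t 1.42 p [ 0.4876 -0.2856  0.1293] F [ 0.8  0.3 -0.2] w 1.001
down t 2.57 p [ 0.4881 -0.2853  0.0098] F [-0.   0.6  0.7] w 1.004
closed t 3.15 p [ 0.488  -0.2851  0.0094] F [-0.9  1.1  5.1] w 0.289
lift t 3.5 p [ 0.488  -0.2851  0.0293] F [-0.7 -0.  -1.1] w 0.287
```

View pics/m_side.png

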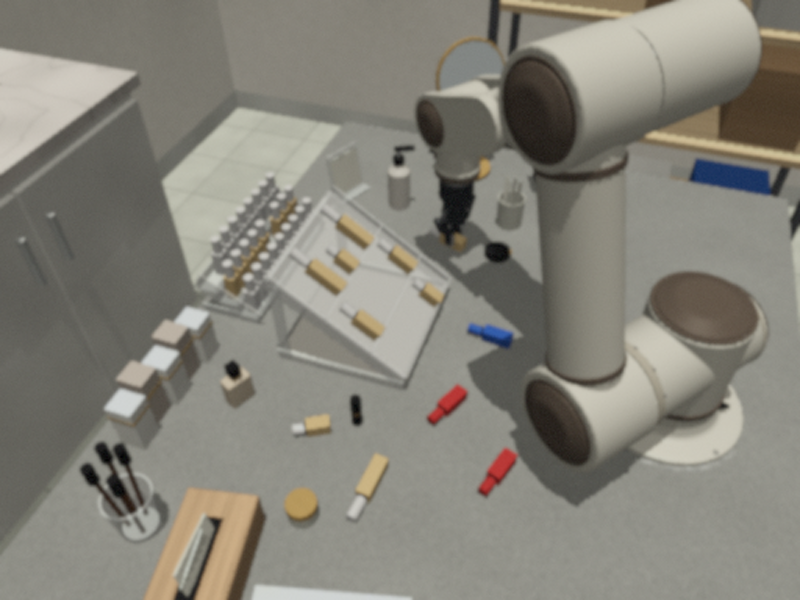

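The medium is held at (455,240) and everything else is unmoved. Now I'll place it.

```bash
cat >> rob.py <<'E'
def place(row,off,wy,h,ep,lift=.20,guard=4.):
    p=np.array(monitor.read_state()['tool_pos']);arm.servo_line([p[0],p[1],lift],max_speed=.25)
    pp=slope_pose(row,off,wy,h)
    arm.move_pose(pp+.09*uz,ep)
    arm.servo_line(pp+.025*uz,max_speed=.12); arm.hold(.2); st('pre')
    hit=arm.servo_line(pp-.006*uz,max_speed=.025,guard=guard); s=st('hit %s'%hit)
    print('tool height over slope',((s['tool_pos']-o)@uz).round(4),'s err',((s['tool_pos']-pp)@ux).round(4))
def letgo(ep):
    jaws.release(); s=st('rel')
    arm.servo_line(np.array(s['tool_pos'])+.10*uz,max_speed=.15)
E
python3 - <<'E'
from rob import *
ep=eul(ux,-uz)
place('medium',.006+.029,-.015,.009,ep)
snap('side','m_pl',(150,330,110,260),4);snap('top','m_plt',(170,340,80,220),4)
E
```

```text
pre t 6.38 p [ 0.5452 -0.0151  0.1219] F [ 1.   0.3 -0.2] w 0.286
hit True t 7.26 p [ 0.5582 -0.015   0.102 ] F [-0.6  1.1  0.7] w 0.287
tool height over slope 0.0109 s err -0.0002
```

View pics/m_pl.png

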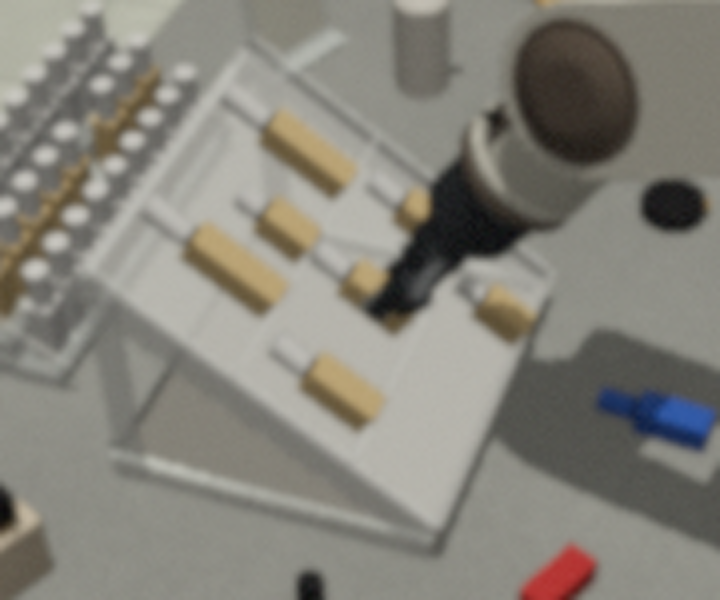

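View pics/m_plt.png

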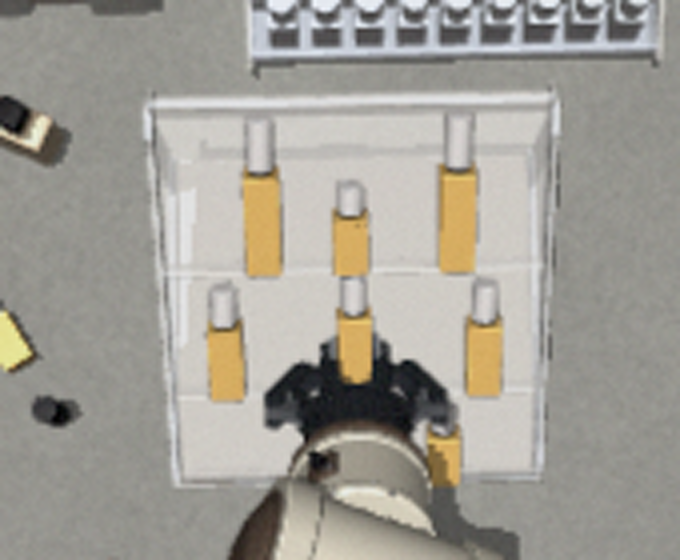

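The medium sits in the middle-row gap, in line with its neighbours and a few mm up from the ledge. Releasing.

```bash
python3 - <<'E'
from rob import *
letgo(eul(ux,-uz))
h=.009
g=np.array([.5765,.2619,h]);y=np.radians(30.7);d=[np.cos(y),np.sin(y),0]
pp=slope_pose('short',.005+.0215,.072,h)
sg,eg,ep=choose(g,d,pp)
arm.move_pose(g+[0,0,.2],eg)
snap('side','m_done',(150,330,110,260),4);snap('top','m_donet',(170,340,80,220),4);st()
for c,a_,r in blobs(np.load('last_top.npz')): print(c.round(1),a_,np.round(r[1],1),round(r[2],1))
E
```

```text
rel t 7.97 p [ 0.5576 -0.0149  0.1019] F [-0.  -0.7  0.5] w 1.001
1 [17. 25. 89. -0. 67. 77.] [ -1. -11. 132.   1.  24.  88.]
-1 [  17.   25.   89.   -0.   67. -103.] [ -1. -11. 132.   1.  24. -92.]
 t 10.02 p [0.5765 0.2605 0.2093] F [ 0.1 -0.1 -0.2] w 1.002
[284.  134.7] 230 [26.  8.] 90.0
[235.1 135.6] 229 [26.  9.] 90.0
[495.8 137.5] 138 [42.2  7. ] 31.2
[257.1 141. ] 133 [15.  8.] 90.0
[440.8 171.4] 772 [40.2 27.6] 65.6
[290.4 169. ] 173 [19.  9.] 90.0
[226.  170.6] 154 [ 8. 19.] 0.0
[258.4 170.1] 150 [19.  8.] 90.0
[122.9 178. ] 110 [15.8  8. ] 73.3
[280.5 194.5] 109 [ 7. 15.] 0.0
[ 50.3 274. ] 87 [14.  8.] 90.0
```

View pics/m_done.png

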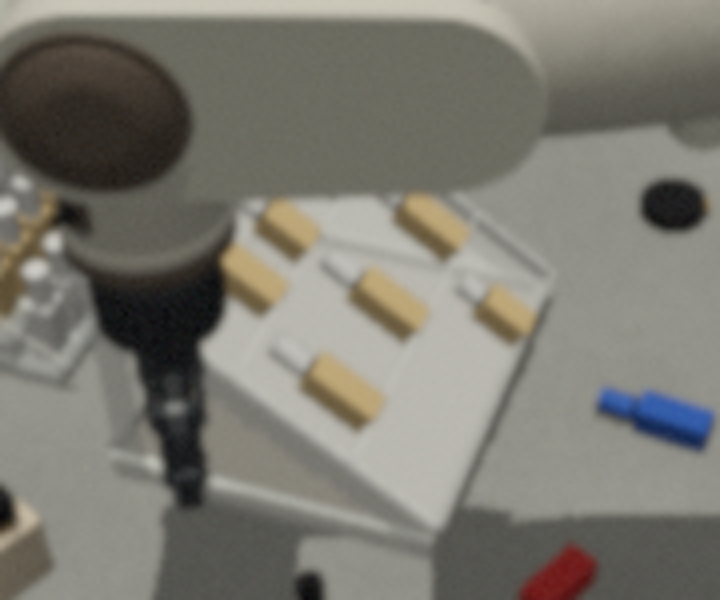

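View pics/m_donet.png

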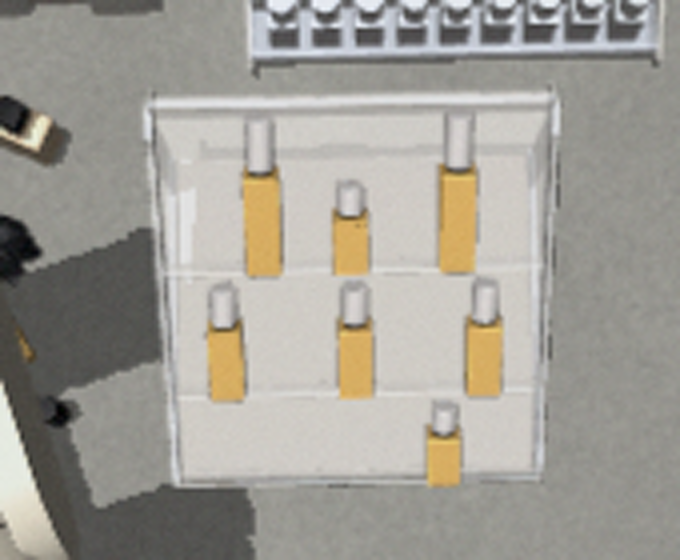

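The medium slid down onto its ledge: glass centroid (258.4,170.1), in line with its neighbours at rows 169.0 and 170.6. Next is the loose short tester.

```bash
cat >> rob.py <<'E'
def pick(g,eg):
    arm.servo_line(np.array(g)+[0,0,.06],max_speed=.15);arm.servo_line(g,max_speed=.08);jaws.close();st('closed')
E
python3 - <<'E'
from rob import *
h=.009
g=np.array([.5765,.2619,h]);y=np.radians(30.7);d=[np.cos(y),np.sin(y),0]
pick(g,None); 
arm.servo_line(g+[0,0,.16],max_speed=.2)
ep=eul(ux,-uz)
place('short',.0055+.0215,.072,h,ep)
snap('side','s_pl',(150,330,110,260),4);snap('top','s_plt',(170,340,80,220),4)
E
```

```text
closed t 12.58 p [0.5767 0.262  0.0094] F [-0.8  0.1  6.2] w 0.288
pre t 15.93 p [0.4732 0.0721 0.0714] F [0.7 0.1 0.2] w 0.284
hit True t 16.81 p [0.4859 0.072  0.0513] F [-0.2 -0.6 -0.6] w 0.289
tool height over slope 0.0108 s err -0.0006
```

View pics/s_pl.png

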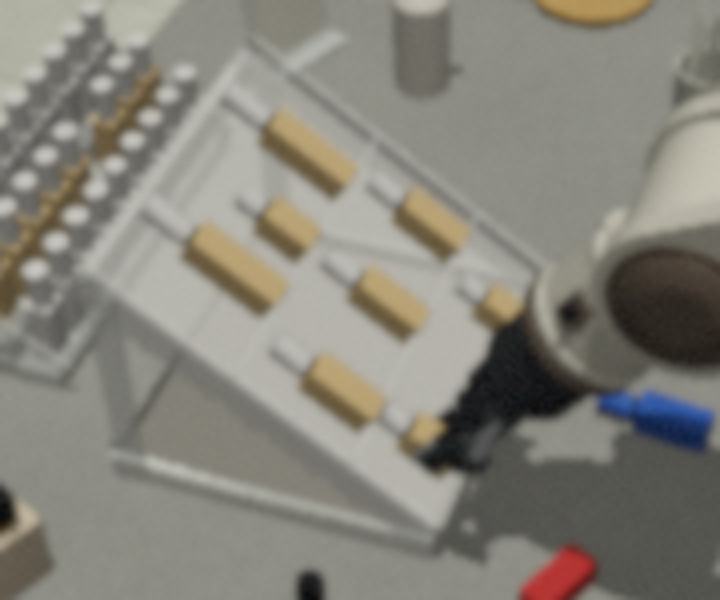

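View pics/s_plt.png

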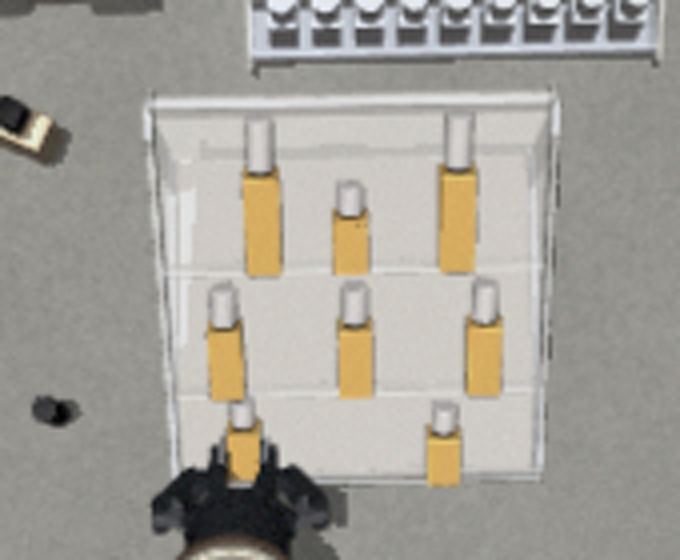

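The stop height matches the medium's (10.8 mm), so the short lies flat on the slope and not on a ledge. I'll release it, then take the stray from the top row.

```bash
python3 - <<'E'
from rob import *
ep=eul(ux,-uz)
letgo(ep)
p=slope_pose('long',.0215,-.0150,.0125)
arm.move_pose(p+.10*uz,ep)
snap('top','s_done',(170,340,80,220),4)
arm.servo_line(p+.03*uz,max_speed=.15)
hit=arm.servo_line(p,max_speed=.05,guard=6); st('down %s'%hit)
snap('top','stray_dn',(170,340,80,220),4);snap('side','stray_dns',(150,330,110,260),4)
E
```

```text
rel t 17.52 p [0.4855 0.072  0.0516] F [-0.3 -0.5  0.2] w 1.0
down False t 20.57 p [ 0.6316 -0.015   0.1554] F [-0.4  0.7 -0.6] w 0.995
```

View pics/s_done.png

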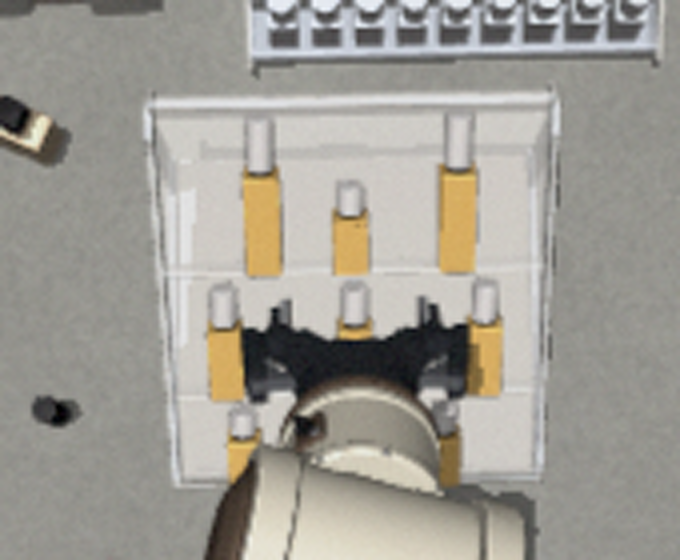

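View pics/stray_dn.png

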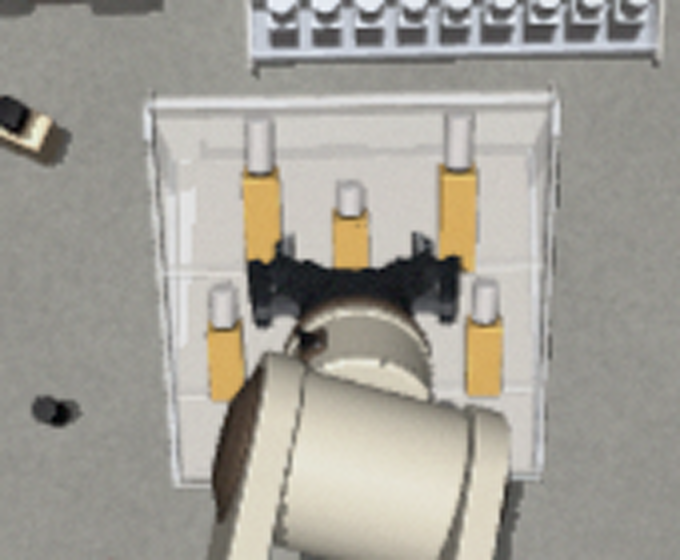

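View pics/stray_dns.png

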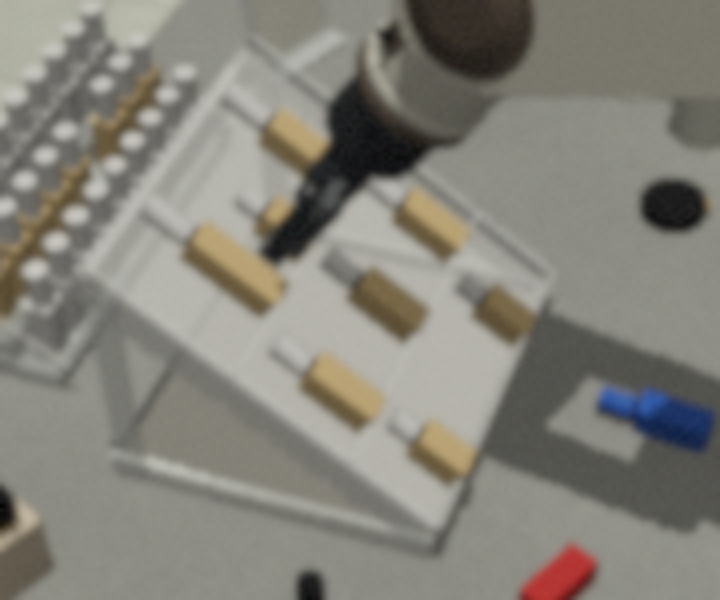

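The loose short lies square in the lowest row at side crop (440,450). The fingers straddle the stray evenly, at top crop (287,245) and (420,245), and stay clear of the long testers. Grasping.

```bash
python3 - <<'E'
from rob import *
ep=eul(ux,-uz)
jaws.close();s=st('closed')
arm.servo_line(np.array(s['tool_pos'])+.05*uz,max_speed=.1)
snap('side','st_up',(150,330,60,210),4)
p=slope_pose('long',.0215,-.0150,.10)
arm.servo_line(p,max_speed=.15)
pp=slope_pose('short',.0055+.0215,-.006,.0125)
arm.move_pose(pp+.09*uz,ep)
arm.servo_line(pp+.025*uz,max_speed=.12);arm.hold(.2)
hit=arm.servo_line(pp-.006*uz,max_speed=.025,guard=4); s=st('hit %s'%hit)
print(((s['tool_pos']-o)@uz).round(4))
snap('top','st_pl',(170,340,80,220),4);snap('side','st_pls',(150,330,110,260),4)
E
```

```text
closed t 21.27 p [ 0.6315 -0.015   0.1557] F [-7.1 -0.4  5.8] w 0.289
hit True t 24.93 p [ 0.485  -0.0059  0.0525] F [ 0.3  0.5 -0.3] w 0.29
0.0123
```

View pics/st_pl.png

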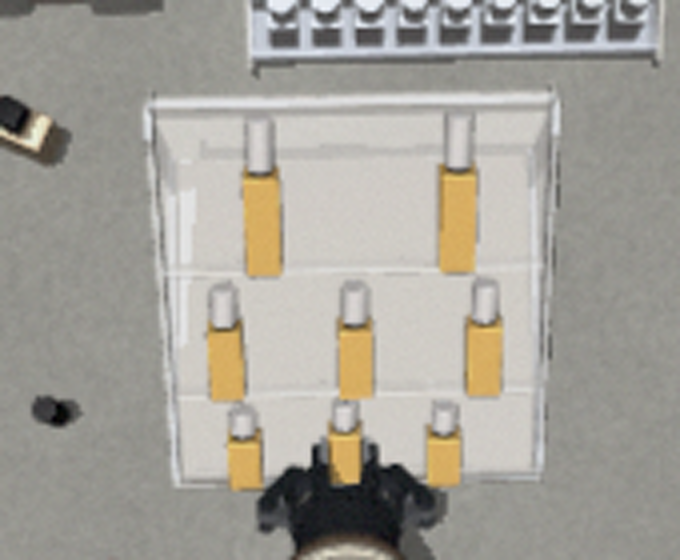

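View pics/st_pls.png

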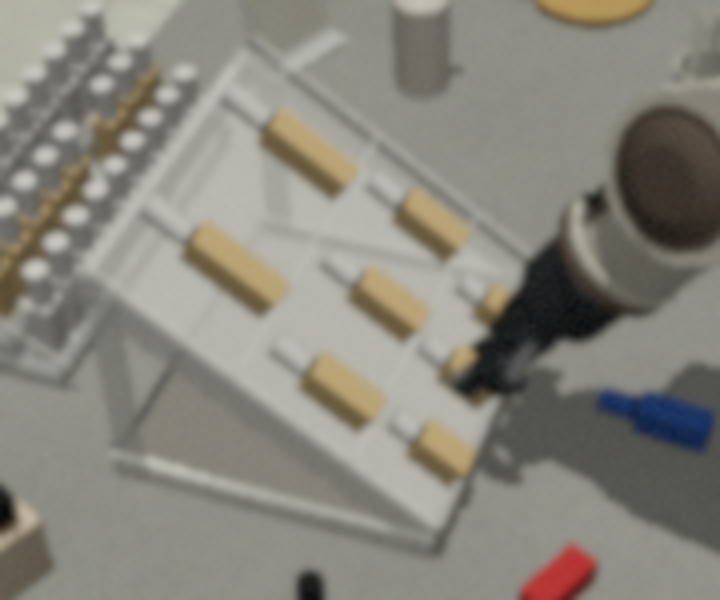

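The stray is held in place between the two shorts in the lowest row. I'll release it and go for the long one.

```bash
python3 - <<'E'
from rob import *
ep=eul(ux,-uz)
letgo(ep)
h=.0115
g=np.array([.4482,.3283,h]);y=np.radians(85.1);d=[np.cos(y),np.sin(y),0]
pp=slope_pose('long',.006+.0385,-.0205,h)
sg,eg,ep=choose(g,d,pp); print(sg)
p=np.array(monitor.read_state()['tool_pos']);arm.move_pose([.45,.15,.25],eg)
arm.move_pose(g+[0,0,.16],eg)
snap('top','l_ab',(90,340,80,230),3);st()
for c,a_,r in blobs(np.load('last_top.npz')): print(c.round(1),a_,np.round(r[1],1))
pick(g,None)
arm.servo_line(g+[0,0,.03],max_speed=.1)
snap('top','l_up',(90,340,80,230),3);snap('side','l_ups')
E
```

```text
rel t 25.65 p [ 0.4847 -0.0059  0.0528] F [0.2 1.1 0.6] w 1.001
1 [ 28.  16. 100.  -0.  64.  33.] [-12.  -0. 106.  11.  40.  72.]
-1 [  28.   16.  100.    0.   64. -147.] [ -12.   -0.  106.   11.   40. -108.]
1
 t 28.24 p [0.4487 0.3271 0.1721] F [ 0.4  0.6 -0. ] w 0.999
[284.  134.7] 231 [26.  8.]
[235.1 135.6] 228 [26.  9.]
[495.3 137.4] 143 [43.9  8. ]
[290.4 169. ] 173 [19.  9.]
[226.  170.5] 155 [ 8. 19.]
[258.5 170.1] 151 [19.  8.]
[230.7 195.5] 110 [ 8. 15.]
[255.8 195. ] 114 [14.  8.]
[280.5 194.5] 109 [ 7. 15.]
[154.2 205.5] 122 [ 7. 17.]
[ 50.3 273.9] 88 [14.  8.]
closed t 30.54 p [0.4484 0.3284 0.0119] F [-0.5 -0.5  5. ] w 0.284
```

View pics/l_up.png

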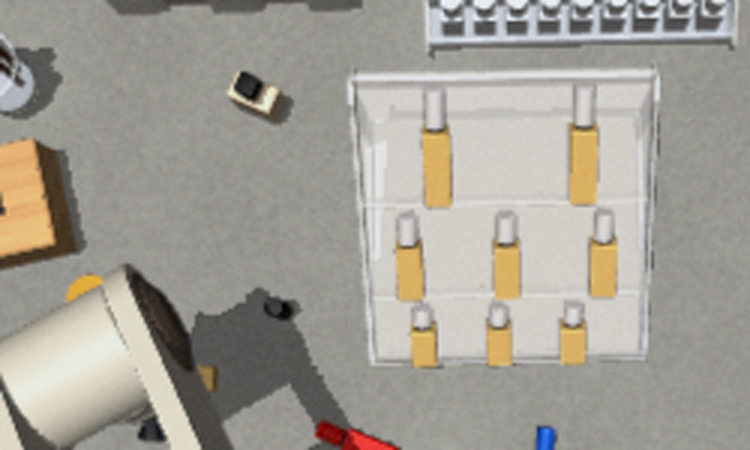

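View pics/l_ups.png

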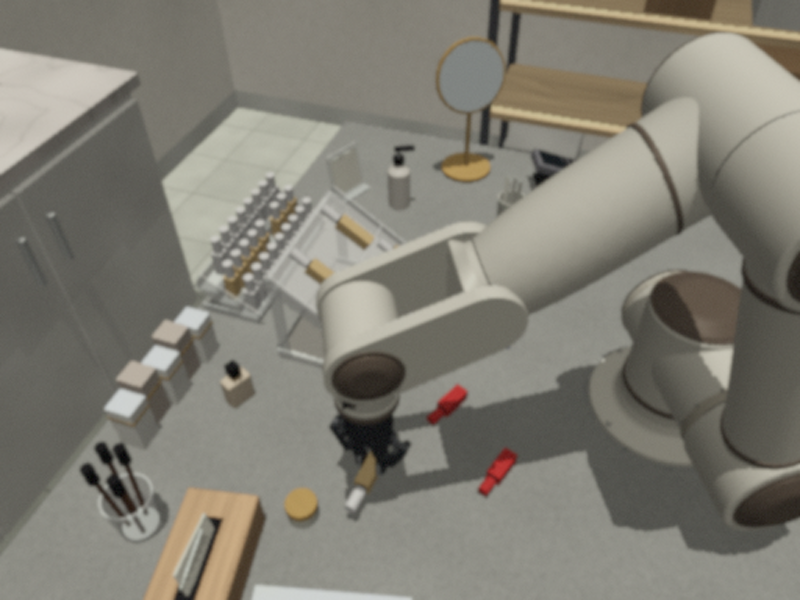

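All three shorts line up in the lowest row (rows 195.5, 195.0, 194.5) and all three mediums in the middle row. The long tester is held level at side (365,475). Placing it.

```bash
python3 - <<'E'
from rob import *
ep=eul(ux,-uz); eg=monitor.read_state()['eef_rot']
p=np.array(monitor.read_state()['tool_pos']);arm.servo_line([p[0],p[1],.30],max_speed=.25)
place('long',.006+.0385,-.0205,.0115,ep,lift=.32)
snap('top','l_pl',(170,340,80,220),4);snap('side','l_pls',(150,330,60,210),4)
E
```

```text
pre t 34.85 p [ 0.6366 -0.0205  0.1892] F [-0.4  0.6  0. ] w 0.286
hit True t 35.73 p [ 0.6495 -0.0205  0.1695] F [-9.5  0.2  8.7] w 0.287
tool height over slope 0.0138 s err -0.0002
```

View pics/l_pl.png

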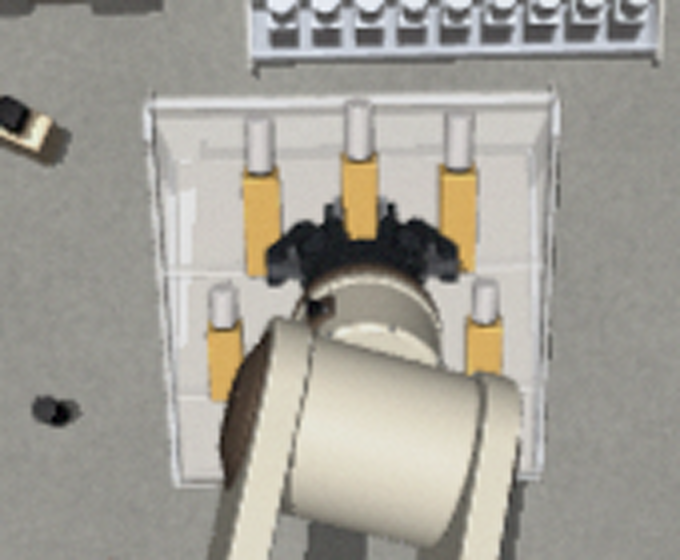

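View pics/l_pls.png

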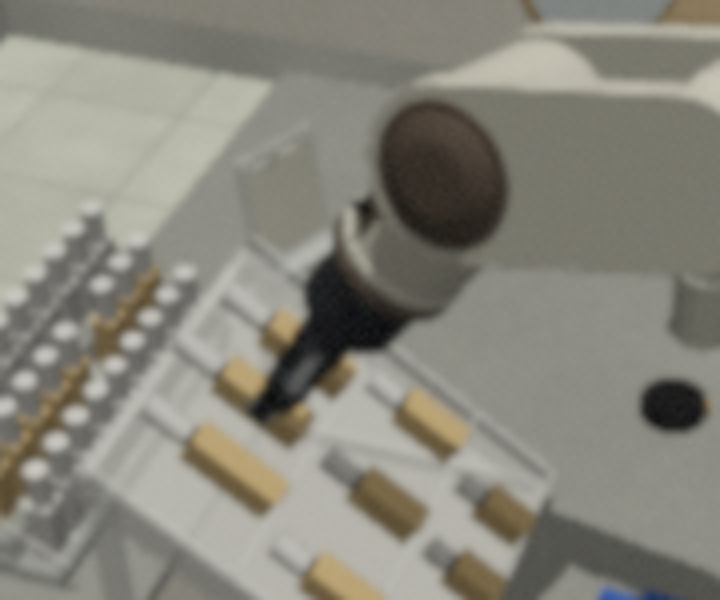

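The cap top is about 13 crop px higher than its neighbours' (102 vs 115), so the tester is some 10 mm above the ledge. I'll slide it 5 mm down before releasing.

```bash
python3 - <<'E'
from rob import *
ep=eul(ux,-uz)
p=np.array(monitor.read_state()['tool_pos'])
print(arm.servo_line(p-.005*ux+.0005*uz,max_speed=.03,guard=10));st()
jaws.release();s=st('rel')
arm.servo_line(np.array(s['tool_pos'])+.12*uz,max_speed=.15)
arm.move_pose([.35,-.35,.35],eul([1,0,0],[0,0,-1]))
snap('top','end_t');snap('side','end_s')
s=np.load('last_top.npz')
for c,a_,r in blobs(s): print(c.round(1),a_,np.round(r[1],1),round(r[2],1))
st()
E
```

```text
True
 t 36.03 p [ 0.6455 -0.0204  0.1669] F [ 0.4  0.2 -0.4] w 0.288
rel t 36.65 p [ 0.6461 -0.0205  0.1676] F [ 0.  -0.4 -0. ] w 1.0
[259.8 135.1] 242 [27.  9.] 90.0
[284.  134.7] 231 [26.  8.] 90.0
[235.1 135.5] 228 [26.  8.] 90.0
[495.1 137.4] 157 [44.  8.] 30.1
[290.4 168.9] 174 [19.  9.] 90.0
[226.  170.5] 155 [19.  8.] 90.0
[258.4 170. ] 152 [19.  8.] 90.0
[119.6 179.2] 217 [16. 15.] 90.0
[230.7 195.5] 111 [ 8. 15.] 0.0
[255.7 195. ] 113 [14.  8.] 90.0
[280.5 194.5] 109 [ 7. 15.] 0.0
[ 50.4 273.9] 89 [14.  8.] 90.0
 t 39.2 p [ 0.3505 -0.3493  0.3498] F [-0.4  0.4  0.2] w 0.997
```

View pics/end_t.png

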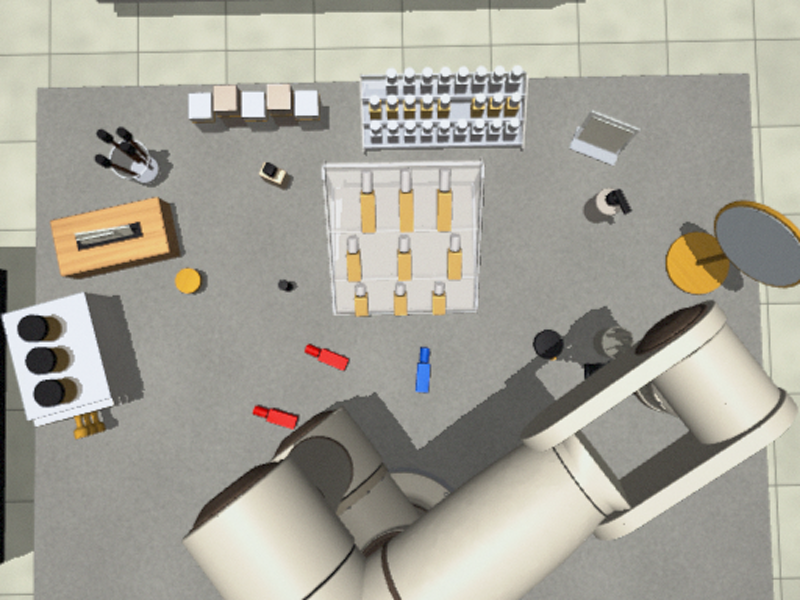

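View pics/end_s.png

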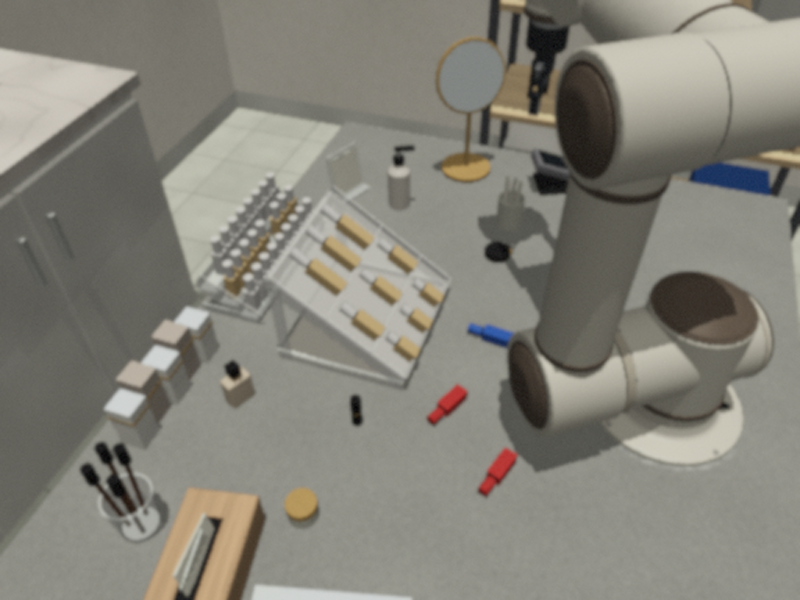

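All nine testers are in line with their row mates: glass rows 134.7/135.1/135.5, 168.9/170.0/170.5 and 194.5/195.0/195.5. The bystanders are at their original pixels and the arm is clear, so I'm handing in.

```bash
python3 - <<'E'
from workcell import order
order.hand_in()
E
```

```text
the job is handed in; nothing more can be done
```

All four testers are sorted into the stand, and I handed the job in at about 39 s of the 72 s allowed. The hand-in gives no verdict, so the result rests on my own checks.

- **Moves:** The loose medium went to the middle row, the loose short and the stray to the lowest row, and the loose long to the highest row. Each was lowered squarely onto the slope until light contact was felt, then released.
- **Row alignment:** In the last top picture, every row's three testers sit on one line to within about half a pixel (roughly 1–2 mm). They are parallel, with their caps up the slope.
- **Bystanders and stock:** The stock testers, cream jar, lipstick, flacon, pump and compact are at the same pixels as at the start, and the arm stands clear.
- **Disagreements along the way:**
  - The long tester first sat about 10 mm above its ledge instead of the planned 6 mm. I moved it down the slope about 5 mm before letting go, and it settled level with the other two.
  - The force guard stopped most descents about 2 mm above the computed height. The testers then settled flat onto the ledge.

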